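# Shut the drying cabinet's flap with the hook pole

## Robot

A 6-joint arm with a two-finger parallel gripper is mounted at the origin on a cart in front of the work surface, level with it; the furniture and walls round the work are solid. World frame = base frame: x ahead of the robot, y to its left, z up, the work surface at z = 0. Lengths are in m, angles in rad, forces in N, time in s.
With the tool pointing down it reaches from about 0.35 to 0.975 m from the base axis. Payload 4.9 kg.
Tool frame: the origin (TCP) lies midway between the tips of the shut fingers; the grasp point (between the pads) lies 19 mm behind it (manip.pinch_z is the x of the grasp point in the tool frame, in m); x points along the fingers, y is the direction in which the jaws open and shut, and the axes are right-handed (so a half turn about x gives the same grasp; the last joint's range is limited). The gripper opens to 85 mm and grips with 20 to 120 N. Pads are 22 mm wide; open, the fingers measure 114 mm over their backs; the gripper's body (76 mm by 85 mm) begins 54 mm behind the grasp point. The pads swing forward as they close: fully open they stand 13 mm farther back than shut.
Start: joints at [1.134, 0.053, 1.613, -0, 1.476, -0.119], TCP at [0.195, 0.594, 0.231] pointing down, gripper open.
Joint ranges: [-3.01, 3.01], [-1.01, 2.22], [0.06, 2.58], [-1.02, 4.17], [0.09, 2.62], [-3.14, 3.14]. Speed limits (rad/s): [2.57, 2.57, 3.14, 3.14, 3.14, 3.14].

## Interface

Orientations are given as a unit quaternion [w, x, y, z].
In Python, from plant import sensors, cams, workorder, manip gives the robot as it stands.
- The arm moves only by the tool drive_tool, never from a script. Its argument "series" is a list of rows, each an object of numbers: "x", "y", "z": the shift along the tool's x, y, z in units of 25 mm (1.0 is 25 mm); "ax", "ay", "az": the turn, a rotation vector about the tool's x, y, z in units of 5 degrees (1.0 is 5 degrees). A call has 1 to 5 rows; each row is the pose to reach, as a shift and turn from the pose commanded when the call began, along the tool's axes at that moment; what a row does not reach only later rows make up. A row lasts 1/12 s, in which the tool goes at most 41.7 mm and 7.16 degrees, less where a joint would pass 70% of its speed; a pose out of reach is approached as far as the arm can. A call with a gripper value outside its range is refused whole. "hand" is the opening, from 0 (shut) to 1 (fully open), set as the call begins (left out, the last holds). The fingers move at their own pace and stop on an object; the grip force is fixed at half the most. Time passes only in rows, so rows that repeat a pose let the fingers close. It gives the time, the measured TCP pose, the force and the opening at its end, in the units of the state.
- sensors.state(): the state, without advancing time (a new reading comes with each control period).
- cams.grab_frame(name): name is "side" or "top"; returns a dict with "img" (420x560x3 uint8, blue, green, red), "camera_matrix" (3x3 intrinsics, pixels), "k1" (the pictures are not rectified: a ray, as slopes to the right and down, at radius r is drawn at 1 + k1 r^2 times it, then the intrinsics apply), "cam_to_world" (4x4, takes a point from camera to world coordinates). Camera axes: x right, y down, z forward; pixel columns grow to the right and rows downward; lengths in m; the calibration is good to about 2 mm. A picture is of the moment at which its call begins. There is no depth.
- workorder.job_done(): hands the job in, once; it reports no verdict.
The state is a dict: "time": time; "joint_pos": joint angles; "joint_vel": joint speeds; "joint_efforts": joint torques, N m; "tool_pos": TCP position; "tool_rot": TCP orientation; "contact_force": force on the tool from outside, world axes, zero at the start; "ft_torque": the same for the moment, N m; "gripper_width": opening from 0.0 (shut) to 1.0 (fully open).
Only numpy, scipy, OpenCV 4.12 (cv2) and the standard library are available. Lean on these libraries where they do the work, as an engineer would, in place of code of your own. Each camera call takes 0.05 s, during which the arm holds its last target.

## Task

Pick up the hook pole with the orange handle, pass its hook through the yellow ring eye of the raised flap on the small grey drying cabinet, and swing the flap fully shut. Then unhook the pole and lay it flat on the bench; do not touch the flap with the gripper or arm, and leave the other loose tools and the blue tin where they are.

Things in the scene. Friction and masses are not known exactly. Their poses are not given: they have to be found in the camera images.
- pole_grip (a point): Centre of the hook pole's orange handle, a block 70 long x 24 wide x 28 mm high lying flat on the bench in front of the cabinet (centre 14 mm up; grasp across the 24 mm). Own x runs along the pole to the hook (at first roughly to +y of the world), z up. A 10 mm steel rod runs at this height from 65 mm behind this point (black ball) to 150 mm ahead. About 120 g, balances in the handle
- hook_tip (a point): Free end of the pole's hook: at the rod's end, 150 mm ahead of the handle's centre, an 8 mm arm turns off square toward the pole's -y and ends here, 59 mm from the rod's axis. Rod, arm and handle centre are all level while the pole lies flat
- eye (a point): Centre of the yellow ring on the flap's free edge: inner diameter 32 mm, bar 7 mm. Own axes turn with the flap: y is the ring's axis, level, parallel to the hinge (pass the hook through along it, from the +y side with the pole pointing at the cabinet); x points along the flap to the hinge axis, 150 mm away. With the flap shut the eye is 124 mm above the bench, 27 mm before the cabinet's front
- flap (a joint): Angle of the flap (aluminium frame, clear pane, 120 x 118 x 6 mm, 60 g) on the fixed grey cabinet, a box of 120 mm each way, its front to the robot (-x) within 10 degrees. Hinged along the far top edge: 0 shut (level), positive raised, at most 1.5. A friction hinge keeps it at any angle; about 1 N at the eye swings it
- l_key: Bystander: brass-coloured L-shaped hex key, 124 x 34 x 8 mm, lying loose on the bench to the right of the pole; origin at the centre of its underside
- tin: Bystander: round blue tin, 55 mm across and 22 mm high, loose on the bench to the left; origin at the centre of its underside
- driver: Bystander: screwdriver with an orange handle, 207 mm long, 26 mm thick, loose at the far right of the bench; origin at the centre of its underside

How it is judged:
On the way, in this order (a step that is already met when the one before it is completed fails the run):
1. the hook is through the eye of the raised flap (value of joint flap above 0.3 rad and y of hook_tip in the frame of eye between -0.055 and -0.006 m and x of hook_tip in the frame of eye between -0.02 and 0.02 m and z of hook_tip in the frame of eye between -0.02 and 0.02 m), for 0.1 s.
2. the flap is shut (within 0.1 rad) with the hook still in the eye (value of joint flap below 0.1 rad and distance between hook_tip and eye below 0.065 m), for 0.1 s.
At the end, for the whole second after the job is handed in: The flap is shut to within 0.1 rad; the pole is unhooked, released and at rest flat on the bench (handle's centre below 25 mm, hook tip below 35 mm) (value of joint flap below 0.1 rad and height (world z) of pole_grip between 0.005 and 0.025 m and height (world z) of hook_tip below 0.035 m and linear speed of pole below 0.02 m/s); the robot touches nothing.
It fails at once if the gripper or arm pushes the flap or its ring (over 1 N) (contact force between any of the fingers, the arm and flap above 1 N).
It fails at once if the hex key, the tin or the screwdriver is moved by over 30 mm (distance of any of l_key, tin, driver from where it was at the start of the episode above 0.03 m).
It also fails if it takes over 64 s, if anything falls off the work surface, if the arm or the gripper's body presses on something with over 40 N, if the wrist force passes 120 N, or if a joint passes its speed limit or range.

## Working session

There is one attempt and no reset: what is moved stays moved. The work goes in short steps, Python scripts to look and compute and a tool call to move; the robot and the scene stay as the last step left them, time stands still between calls to the robot, and variables do not carry over. Pictures are saved under pics/ and viewed, and the job is handed in when it is done.

Besides the shell and the picture viewer there is one more tool, called after "Request:" in YAML: its name, and indented under it one key for each argument. drive_tool: Moves the arm, as the interface text tells. Its arguments: {"type":"object","properties":{"series":{"type":"array","items":{"type":"object","properties":{"x":{"type":"number"},"y":{"type":"number"},"z":{"type":"number"},"ax":{"type":"number"},"ay":{"type":"number"},"az":{"type":"number"}}}},"hand":{"type":"number"}},"required":["series"]}

```bash
ls; mkdir -p pics
python3 - <<'E'
from plant import sensors,cams,manip
import cv2
print(sensors.state()); print(manip.pinch_z)
for n in ("side","top"):
    f=cams.grab_frame(n); cv2.imwrite(f"pics/{n}0.png",f["img"]); print(n,f["camera_matrix"],f["k1"],f["cam_to_world"])
E
```

```text
pics
{'time': 0.0, 'joint_pos': array([ 1.13397930e+00,  5.33781251e-02,  1.61429357e+00, -1.82443378e-05,
        1.47597748e+00, -1.19010304e-01]), 'joint_vel': array([-0.00013031,  0.00065315,  0.00153816, -0.00127315, -0.00021851,
       -0.00131121]), 'joint_efforts': array([-1.23474110e-03, -3.93686700e+01, -3.70175564e+01, -1.57153727e-04,
        6.88363143e-03,  3.21727924e-06]), 'tool_pos': array([0.19504995, 0.59313504, 0.23005008]), 'tool_rot': array([ 0.69800465,  0.11118776,  0.69839126, -0.11258967]), 'contact_force': array([ 0.50032178, -0.45397118,  0.39043988]), 'ft_torque': array([0.02600393, 0.00814617, 0.01819413]), 'gripper_width': 0.9993333221573543}
-0.0187
side [[433.4428927    0.         275.50961435]
 [  0.         433.4428927  207.10032431]
 [  0.           0.           1.        ]] 0.04315336898633387 [[ 0.90206048 -0.17895656  0.39276129 -0.09751616]
 [-0.43083859 -0.42771912  0.79462851 -1.18724075]
 [ 0.02578753 -0.8860197  -0.46292991  0.83091622]
 [ 0.          0.          0.          1.        ]]
top [[439.90261544   0.         275.08875427]
 [  0.         439.90261544 208.36770634]
 [  0.           0.           1.        ]] -0.012907322382687153 [[-0.01289597 -0.98162161  0.19040145  0.23432474]
 [-0.99988463  0.01418814  0.00542484  0.03088584]
 [-0.00802658 -0.19030953 -0.98169132  1.58495961]
 [ 0.          0.          0.          1.        ]]
```

View pics/side0.png

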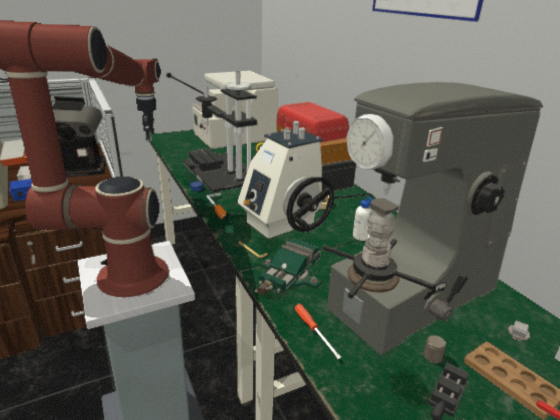

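View pics/top0.png

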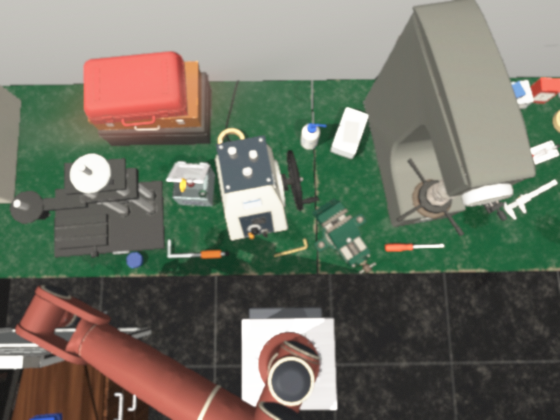

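Run:
```python
import cv2
a=cv2.imread("pics/top0.png")[140:290,110:310]; cv2.imwrite("pics/t0z.png",cv2.resize(a,None,fx=4,fy=4,interpolation=cv2.INTER_CUBIC))
a=cv2.imread("pics/side0.png")[90:270,150:350]; cv2.imwrite("pics/s0z.png",cv2.resize(a[:150],None,fx=4,fy=4,interpolation=cv2.INTER_CUBIC))
```

```text
(no output)
```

View pics/t0z.png

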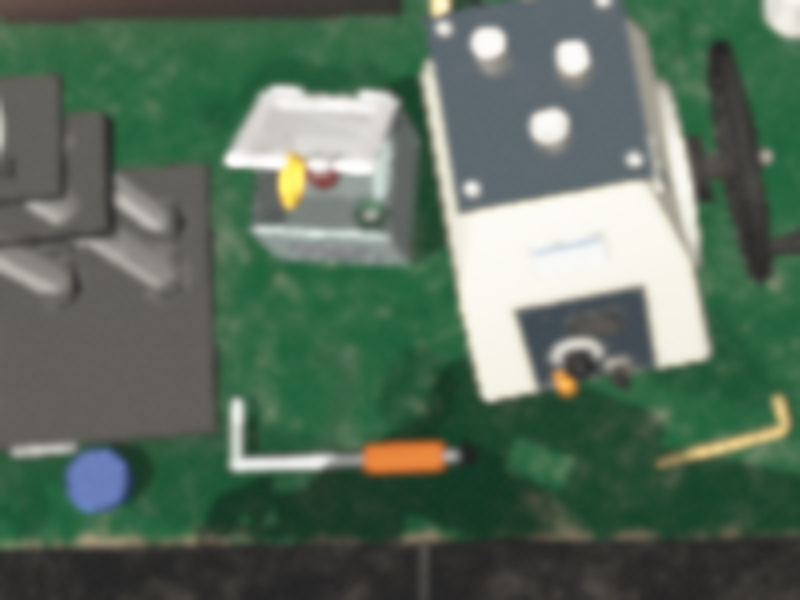

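View pics/s0z.png

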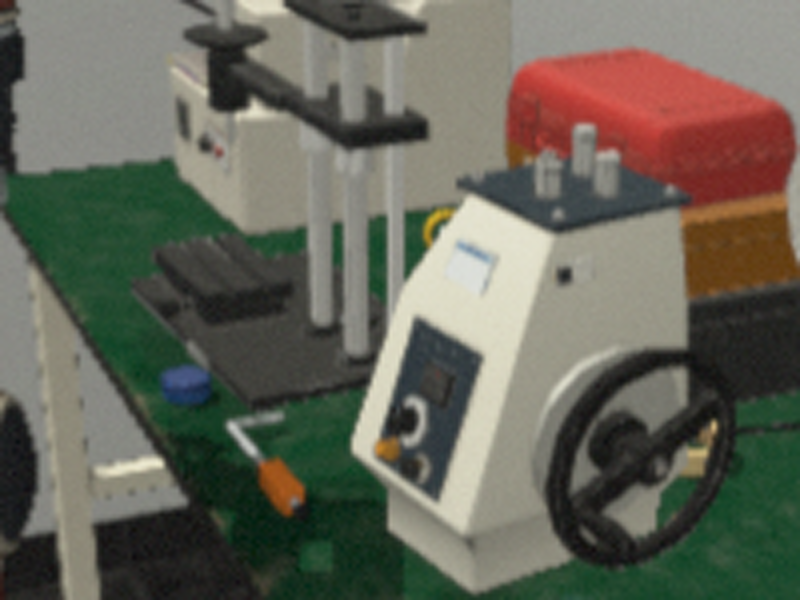

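```bash
cat > h.py <<'E'
import numpy as np,cv2
from plant import sensors,cams,manip
from scipy.spatial.transform import Rotation as R
def ray(f,u,v):
    K=f["camera_matrix"]; T=f["cam_to_world"]
    d=np.array([(u-K[0,2])/K[0,0],(v-K[1,2])/K[1,1]]); s=d.copy()
    for _ in range(20): s=d/(1+f["k1"]*(s@s))
    w=T[:3,:3]@np.array([s[0],s[1],1]); return T[:3,3],w/np.linalg.norm(w)
def plane(f,u,v,z):
    o,d=ray(f,u,v); return o+d*(z-o[2])/d[2]
def tri(f1,p1,f2,p2):
    o1,d1=ray(f1,*p1);o2,d2=ray(f2,*p2)
    t=np.linalg.lstsq(np.c_[d1,-d2],o2-o1,rcond=None)[0]
    a=o1+t[0]*d1;b=o2+t[1]*d2; return (a+b)/2,np.linalg.norm(a-b)
def proj(f,P):
    T=f["cam_to_world"];c=T[:3,:3].T@(np.asarray(P)-T[:3,3]);s=c[:2]/c[2];s=s*(1+f["k1"]*(s@s))
    K=f["camera_matrix"];return K[0,0]*s[0]+K[0,2],K[1,1]*s[1]+K[1,2]
def mask(f,lo,hi,roi):
    x0,y0,x1,y1=roi;h=cv2.cvtColor(f["img"],cv2.COLOR_BGR2HSV)
    m=cv2.inRange(h,np.array(lo),np.array(hi));k=np.zeros_like(m);k[y0:y1,x0:x1]=m[y0:y1,x0:x1];return k
def blob(m):
    n,l,s,c=cv2.connectedComponentsWithStats(m);i=1+np.argmax(s[1:,4]);
    pts=np.argwhere(l==i)[:,::-1].astype(np.float32);return c[i],s[i],cv2.minAreaRect(pts)
def tool():
    s=sensors.state();q=s["tool_rot"];return s,R.from_quat([q[1],q[2],q[3],q[0]])
E
python3 - <<'E'
from h import *
np.set_printoptions(precision=4,suppress=True)
t=cams.grab_frame("top");s=cams.grab_frame("side")
ct=blob(mask(t,(3,150,110),(18,255,255),(190,240,240,270)));cs=blob(mask(s,(3,150,80),(18,255,255),(200,195,235,225)))
print("orange",ct,cs); print(plane(t,*ct[0],.028),tri(t,ct[0],s,cs[0]))
yt=blob(mask(t,(20,140,120),(35,255,255),(170,165,200,200)));ys=blob(mask(s,(20,120,90),(35,255,255),(245,130,275,165)))
print("ring",yt,ys,tri(t,yt[0],s,ys[0]))
for n,p in dict(corner=(110+238/4,140+463/4),tip=(110+238/4,140+402/4),ball=(110+468/4,140+455/4)).items(): print(n,plane(t,*p,.014))
for n,p in dict(tin=(110+98/4,140+480/4),cabFL=(110+265/4,140+240/4),cabFR=(110+410/4,140+262/4)).items(): print(n,plane(t,*p,.022 if n=='tin' else 0.0))
for n,p in dict(cabtFL=(110+253/4,140+228/4),cabtFR=(110+415/4,140+240/4),cabBR=(110+415/4,140+125/4)).items(): print(n,plane(t,*p,.12))
st,r=tool();print(st["joint_pos"],st["tool_pos"]);print(r.as_matrix())
E
```

```text
orange (array([210.434 , 253.9245]), array([201, 250,  20,   9, 159], dtype=int32), ((210.5, 254.0), (8.0, 19.0), 90.0)) (array([219.617 , 210.8085]), array([215, 205,  11,  14,  94], dtype=int32), ((219.7294921875, 210.9754180908203), (13.699946403503418, 8.066324234008789), 50.19443130493164))
[0.3753 0.2705 0.028 ] (array([0.3767, 0.2726, 0.0137]), np.float64(0.0001088907319113186))
ring (array([182.4   , 185.3111]), array([180, 179,   6,  13,  45], dtype=int32), ((182.2567596435547, 184.95945739746094), (4.767570495605469, 12.001126289367676), 9.462322235107422)) (array([258.2759, 145.1379]), array([256, 142,   7,   9,  29], dtype=int32), ((258.0540466308594, 145.32432556152344), (3.7199244499206543, 9.997297286987305), 35.53767776489258)) (array([0.5698, 0.3294, 0.2447]), np.float64(0.00508082363715678))
corner [0.372  0.4191 0.014 ]
tip [0.4268 0.4208 0.014 ]
ball [0.3765 0.2134 0.014 ]
tin [0.3578 0.5414 0.022 ]
cabFL [0.5785 0.4042 0.    ]
cabFR [0.5558 0.2698 0.    ]
cabtFL [0.5631 0.3866 0.12  ]
cabtFR [0.5505 0.2477 0.12  ]
cabBR [0.6521 0.2491 0.12  ]
[ 1.134   0.0531  1.6138 -0.      1.4761 -0.119 ] [0.1952 0.5933 0.2305]
[[-0.0006  0.3125  0.9499]
 [-0.0013  0.9499 -0.3125]
 [-1.     -0.0014 -0.0001]]
```

Run:
```python
import cv2
a=cv2.imread("pics/top0.png")[155:211,160:220]; a=cv2.resize(a,None,fx=10,fy=10,interpolation=cv2.INTER_CUBIC)
cv2.imwrite("pics/t1z.png",a)
a=cv2.imread("pics/side0.png")[130:165,240:280]; cv2.imwrite("pics/s1z.png",cv2.resize(a,None,fx=14,fy=14,interpolation=cv2.INTER_CUBIC))
```

```text
(no output)
```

View pics/t1z.png

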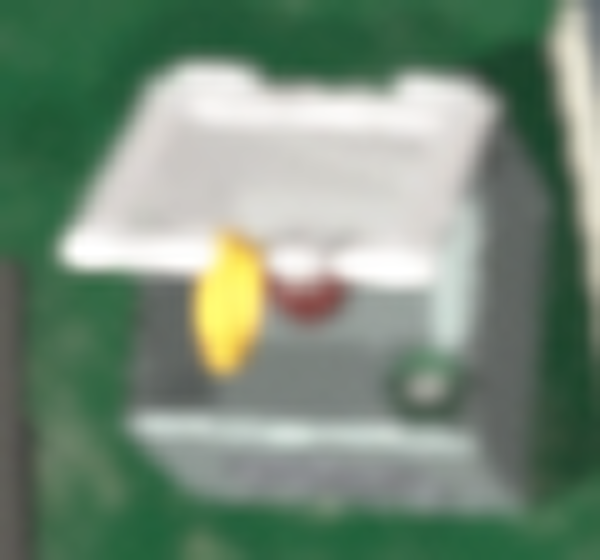

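View pics/s1z.png

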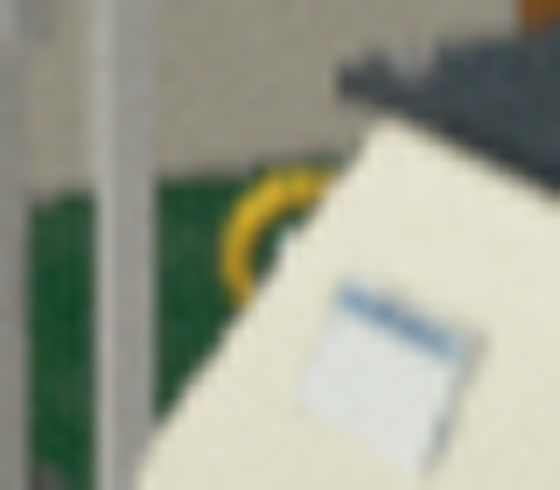

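Run:
```python
from h import *
np.set_printoptions(precision=4,suppress=True)
t=cams.grab_frame("top");s=cams.grab_frame("side")
z=lambda a,b:(159.55+a/10,154.55+b/10)
for n,p,h in [("tFL",z(130,420),.12),("tFR",z(475,435),.12),("bFL",z(200,500),0),("bFR",z(530,512),0),("hL",z(175,70),.124),("hR",z(500,90),.124),("tBR",z(548,195),0)]: print(n,plane(t,*p,h))
c=(182.45,185.05)
for a in (0,-5.0):
  a=np.radians(a);ex=np.array([np.cos(a),np.sin(a),0])
  for h in (.22,.23,.24,.25,.26):
    C=plane(t,*c,h);th=np.linspace(0,6.28,80)
    P=np.array([proj(s,C+.023*(ex*np.cos(q)+np.array([0,0,1])*np.sin(q))) for q in th])
    print(a,h,C,P.min(0),P.max(0))
print("obs left,top",239.5+221/14,129.5+167/14)
```

```text
tFL [0.5647 0.389  0.12  ]
tFR [0.5577 0.2707 0.12  ]
bFL [0.5611 0.3915 0.    ]
bFR [0.5549 0.2696 0.    ]
hL [0.6877 0.3764 0.124 ]
hR [0.6788 0.2635 0.124 ]
tBR [0.6755 0.2646 0.    ]
0.0 0.22 [0.5794 0.334  0.22  ] [255.3408 144.7459] [265.7342 155.604 ]
0.0 0.23 [0.5768 0.3318 0.23  ] [254.9885 142.6185] [265.4298 153.5468]
0.0 0.24 [0.5743 0.3295 0.24  ] [254.6332 140.4725] [265.1227 151.472 ]
0.0 0.25 [0.5718 0.3273 0.25  ] [254.2748 138.3077] [264.813  149.3793]
0.0 0.26 [0.5693 0.3251 0.26  ] [253.9132 136.1239] [264.5006 147.2684]
-0.08726646259971647 0.22 [0.5794 0.334  0.22  ] [255.165  144.7675] [265.9181 155.587 ]
-0.08726646259971647 0.23 [0.5768 0.3318 0.23  ] [254.8124 142.639 ] [265.6142 153.53  ]
-0.08726646259971647 0.24 [0.5743 0.3295 0.24  ] [254.4567 140.492 ] [265.3076 151.4553]
-0.08726646259971647 0.25 [0.5718 0.3273 0.25  ] [254.0978 138.3262] [264.9984 149.3627]
-0.08726646259971647 0.26 [0.5693 0.3251 0.26  ] [253.7357 136.1413] [264.6865 147.2519]
obs left,top 255.28571428571428 141.42857142857142
```

```bash
cat >> h.py <<'E'
def go(P,yaw,pitch=0.0):
    """units to put TCP at P, tool y at yaw(deg), tool x down"""
    s,r=tool();y=np.radians(yaw)
    X=np.array([0,0,-1.]);Y=np.array([np.cos(y),np.sin(y),0]);Z=np.cross(X,Y)
    T=R.from_matrix(np.c_[X,Y,Z]);d=r.inv().apply(np.asarray(P)-s["tool_pos"])/.025
    w=np.degrees((r.inv()*T).as_rotvec())/5
    print("t",round(s["time"],2),"pos",s["tool_pos"].round(4),"w",round(s["gripper_width"],3),"F",s["contact_force"].round(1))
    print("shift",d.round(2),"turn",w.round(2),"| mm",np.linalg.norm(d)*25,"deg",np.linalg.norm(w)*5)
E
python3 -c "
from h import *
go((.3755,.2715,.12),1.25)"
```

```text
t 0.3 pos [0.1952 0.5935 0.2309] w 1.0 F [-0.4 -0.3 -0.3]
shift [ 4.44 -9.98 10.88] turn [1.411e+01 0.000e+00 1.000e-02] | mm 385.3226190858458 deg 70.54053458599223
```

Request:
drive_tool:
  series:
    - {"x": 0.2,"y": -0.8,"z": 0.9,"ax": 1.1}
    - {"x": 0.5,"y": -1.7,"z": 1.9,"ax": 2.3}
    - {"x": 0.8,"y": -2.7,"z": 2.9,"ax": 3.6}
    - {"x": 1.1,"y": -3.7,"z": 4.0,"ax": 5}
    - {"x": 1.4,"y": -4.6,"z": 5.0,"ax": 6.3}
  hand: 1

```text
schema error: expected keys x, y, z, ax, ay, az
```

```bash
python3 -c "
from h import *
go((.3755,.2715,.12),1.25)"
```

```text
t 0.3 pos [0.1952 0.5935 0.2309] w 1.0 F [-0.4 -0.3 -0.3]
shift [ 4.44 -9.98 10.88] turn [1.411e+01 0.000e+00 1.000e-02] | mm 385.3226190858458 deg 70.54053458599223
```

All keys are needed.

Request:
drive_tool:
  series:
    - {"x": 0.2,"y": -0.8,"z": 0.9,"ax": 1.1,"ay": 0,"az": 0}
    - {"x": 0.5,"y": -1.7,"z": 1.9,"ax": 2.3,"ay": 0,"az": 0}
    - {"x": 0.8,"y": -2.7,"z": 2.9,"ax": 3.6,"ay": 0,"az": 0}
    - {"x": 1.1,"y": -3.7,"z": 4.0,"ax": 5,"ay": 0,"az": 0}
    - {"x": 1.4,"y": -4.6,"z": 5.0,"ax": 6.3,"ay": 0,"az": 0}
  hand: 1

```text
time: 0.72
tool_pos: [0.2785, 0.4438, 0.1959]
tool_rot: [0.641, 0.299, 0.641, -0.299]
contact_force: [0.5, 0.4, -0.1]
gripper_width: 0.997
```

```bash
python3 -c "
from h import *
go((.3755,.2715,.12),1.25)"
```

```text
t 0.72 pos [0.2785 0.4438 0.1959] w 0.997 F [ 0.5  0.4 -0.1]
shift [ 3.04 -1.46  7.77] turn [ 7.75  0.   -0.  ] | mm 211.7481972051955 deg 38.73578046118449
```

Request:
drive_tool:
  series:
    - {"x": 0.5,"y": -0.2,"z": 1.2,"ax": 1.2,"ay": 0,"az": 0}
    - {"x": 1,"y": -0.45,"z": 2.4,"ax": 2.5,"ay": 0,"az": 0}
    - {"x": 1.5,"y": -0.7,"z": 3.7,"ax": 3.8,"ay": 0,"az": 0}
    - {"x": 2,"y": -0.95,"z": 5,"ax": 5.1,"ay": 0,"az": 0}
    - {"x": 2.5,"y": -1.2,"z": 6.3,"ax": 6.4,"ay": 0,"az": 0}

```text
time: 1.13
tool_pos: [0.3576, 0.3045, 0.1334]
tool_rot: [0.534, 0.464, 0.534, -0.464]
contact_force: [0.6, 0.6, -0.2]
gripper_width: 0.999
```

```bash
python3 -c "
from h import *
go((.3755,.2715,.09),1.25)"
```

```text
t 1.13 pos [0.3576 0.3045 0.1334] w 0.999 F [ 0.6  0.6 -0.2]
shift [1.74 0.53 1.41] turn [ 1.35 -0.   -0.01] | mm 57.41745525637876 deg 6.742219009467717
```

Request:
drive_tool:
  series:
    - {"x": 0.9,"y": 0.3,"z": 0.7,"ax": 0.7,"ay": 0,"az": 0}
    - {"x": 1.74,"y": 0.53,"z": 1.41,"ax": 1.35,"ay": 0,"az": 0}
    - {"x": 1.74,"y": 0.53,"z": 1.41,"ax": 1.35,"ay": 0,"az": 0}

```text
time: 1.38
tool_pos: [0.3735, 0.2692, 0.0859]
tool_rot: [0.505, 0.492, 0.506, -0.497]
contact_force: [-1.1, -0.7, -0.4]
gripper_width: 0.999
```

Run:
```python
from h import *
go((.3755,.2715,.004),1.25)
for n,(x0,y0) in dict(top=(150,200),side=(160,120)).items():
    a=cams.grab_frame(n)["img"][y0:y0+100,x0:x0+130]; cv2.imwrite(f"pics/{n}2.png",cv2.resize(a,None,fx=5,fy=5,interpolation=cv2.INTER_CUBIC))
```

```text
t 1.38 pos [0.3735 0.2692 0.0859] w 0.999 F [-1.1 -0.7 -0.4]
shift [ 3.28  0.1  -0.1 ] turn [0.   0.05 0.08] | mm 81.98470183996209 deg 0.4514622191980191
```

View pics/top2.png

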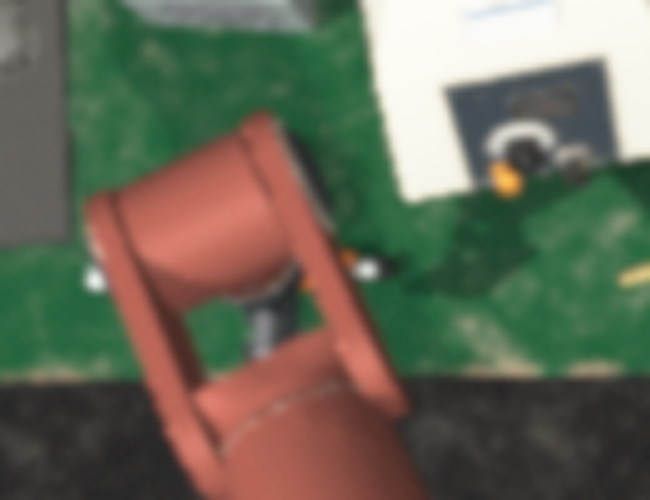

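View pics/side2.png

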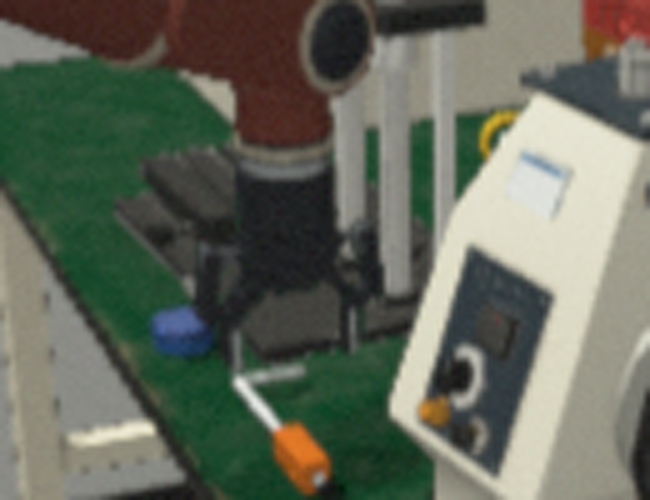

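Run:
```python
from h import *
s=cams.grab_frame("side");t=cams.grab_frame("top");st,_=tool()
u,v=proj(s,st["tool_pos"]);print((u-160)*5,(v-120)*5)
def zt(a,b): return 109.6+a/4,139.6+b/4
for n,p,h in [("pressbaseFR",zt(215,430),.02),("pressbaseBR",zt(208,170),.02),("colFoot1",zt(165,285),.03),("colfoot2",zt(170,225),.03),("wm_FLtop",zt(480,400),.1),("wmBL",zt(425,60),.15),("wmtop",zt(465,205),.2)]:print(n,plane(t,*p,h))
```

```text
292.97453225988534 365.2554372746468
pressbaseFR [0.40264375 0.44063629 0.02      ]
pressbaseBR [0.64227485 0.45559282 0.02      ]
colFoot1 [0.53326879 0.48791919 0.03      ]
colfoot2 [0.58868689 0.48563813 0.03      ]
wm_FLtop [0.41655593 0.19492815 0.1       ]
wmBL [0.70223786 0.2383271  0.15      ]
wmtop [0.56297395 0.19709909 0.2       ]
```

Request:
drive_tool:
  series:
    - {"x": 1,"y": 0.1,"z": -0.1,"ax": 0,"ay": 0,"az": 0}
    - {"x": 2,"y": 0.08,"z": -0.08,"ax": 0,"ay": 0,"az": 0}
    - {"x": 2.7,"y": 0.05,"z": -0.05,"ax": 0,"ay": 0,"az": 0}
    - {"x": 3.2,"y": 0.05,"z": -0.05,"ax": 0,"ay": 0,"az": 0}
    - {"x": 3.2,"y": 0.05,"z": -0.05,"ax": 0,"ay": 0,"az": 0}

```text
time: 2.0
tool_pos: [0.3748, 0.2746, 0.0089]
tool_rot: [0.507, 0.492, 0.508, -0.494]
contact_force: [-0.4, 0.8, 0.1]
gripper_width: 1.005
```

Run:
```python
from h import *
go((.3755,.2715,.004),1.25)
for n,(x0,y0) in dict(top=(150,200),side=(160,120)).items():
    a=cams.grab_frame(n)["img"][y0:y0+100,x0:x0+130]; cv2.imwrite(f"pics/{n}3.png",cv2.resize(a,None,fx=5,fy=5,interpolation=cv2.INTER_CUBIC))
```

```text
t 2.0 pos [0.3748 0.2746 0.0089] w 1.005 F [-0.4  0.8  0.1]
shift [0.19 0.02 0.12] turn [0.08 0.01 0.03] | mm 5.797516575343369 deg 0.4628360268897608
```

View pics/side3.png

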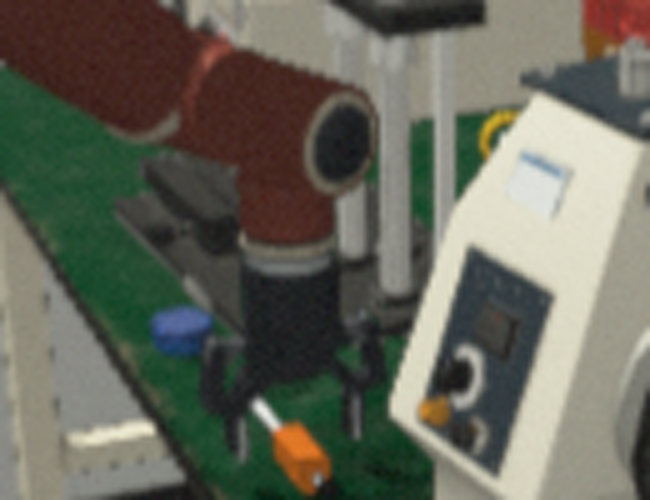

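Request:
drive_tool:
  series:
    - {"x": 0.18,"y": 0,"z": 0.1,"ax": 0,"ay": 0,"az": 0}
    - {"x": 0.18,"y": 0,"z": 0.1,"ax": 0,"ay": 0,"az": 0}
    - {"x": 0.18,"y": 0,"z": 0.1,"ax": 0,"ay": 0,"az": 0}
    - {"x": 0.18,"y": 0,"z": 0.1,"ax": 0,"ay": 0,"az": 0}
    - {"x": 0.18,"y": 0,"z": 0.1,"ax": 0,"ay": 0,"az": 0}
  hand: 0

```text
time: 2.52
tool_pos: [0.377, 0.2718, 0.0064]
tool_rot: [0.507, 0.494, 0.507, -0.493]
contact_force: [0.8, 1.0, 1.3]
gripper_width: 0.296
```

Request:
drive_tool:
  series:
    - {"x": 0,"y": 0,"z": 0,"ax": 0,"ay": 0,"az": 0}
    - {"x": 0,"y": 0,"z": 0,"ax": 0,"ay": 0,"az": 0}
    - {"x": 0,"y": 0,"z": 0,"ax": 0,"ay": 0,"az": 0}
    - {"x": 0,"y": 0,"z": 0,"ax": 0,"ay": 0,"az": 0}

```text
time: 2.85
tool_pos: [0.3773, 0.272, 0.0066]
tool_rot: [0.507, 0.494, 0.506, -0.493]
contact_force: [-0.2, -1.0, 5.9]
gripper_width: 0.266
```

Request:
drive_tool:
  series:
    - {"x": -0.4,"y": 0,"z": 0,"ax": 0,"ay": 0,"az": 0}
    - {"x": -1.2,"y": 0,"z": 0,"ax": 0,"ay": 0,"az": 0}
    - {"x": -2.2,"y": 0,"z": 0,"ax": 0,"ay": 0,"az": 0}
    - {"x": -3.2,"y": 0,"z": 0,"ax": 0,"ay": 0,"az": 0}
    - {"x": -4,"y": 0,"z": 0,"ax": 0,"ay": 0,"az": 0}

```text
time: 3.27
tool_pos: [0.3761, 0.2715, 0.1071]
tool_rot: [0.507, 0.493, 0.507, -0.493]
contact_force: [0.5, -0.5, -1.1]
gripper_width: 0.266
```

Run:
```python
from h import *
go((.3755,.2715,.2),1.25)
for n,(x0,y0) in dict(top=(150,200),side=(160,120)).items():
    a=cams.grab_frame(n)["img"][y0:y0+100,x0:x0+130]; cv2.imwrite(f"pics/{n}4.png",cv2.resize(a,None,fx=5,fy=5,interpolation=cv2.INTER_CUBIC))
```

```text
t 3.27 pos [0.3761 0.2715 0.1071] w 0.266 F [ 0.5 -0.5 -1.1]
shift [-3.71 -0.02 -0.  ] turn [0.06 0.   0.  ] | mm 92.87069670752194 deg 0.2973556110169976
```

View pics/side4.png

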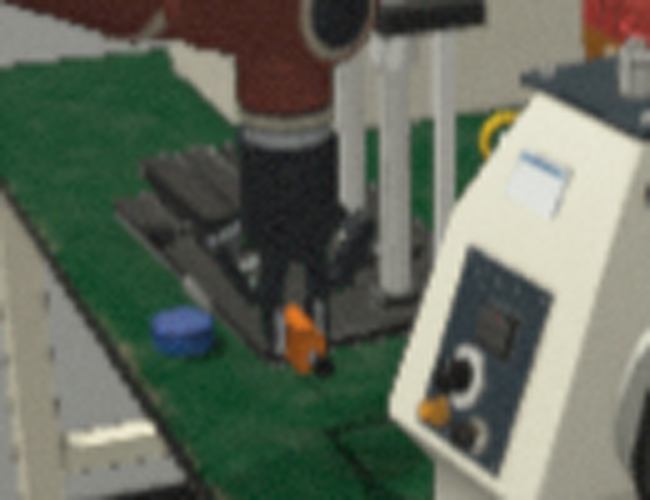

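View pics/top4.png

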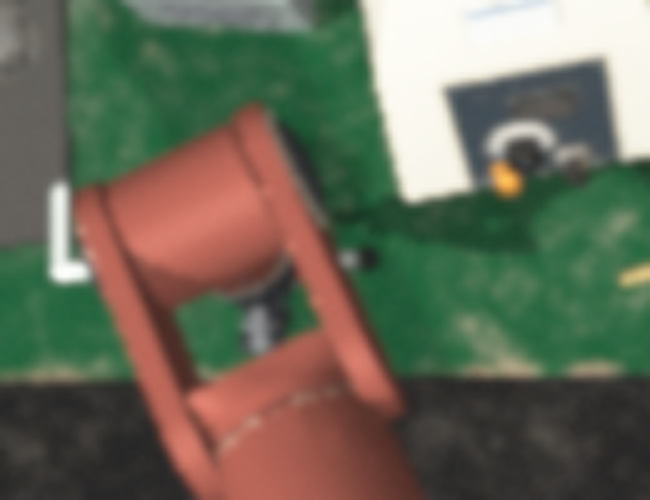

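Run:
```python
from h import *
t=cams.grab_frame("top");st,_=tool();p=lambda a,b:(149.6+a/5,199.6+b/5)
print(plane(t,*p(62,268),.1145),plane(t,*p(60,185),.1145),plane(t,*p(378,258),.1145))
go((.365,.32,.225),-93.3)
```

```text
[0.3720623  0.41971601 0.1145    ] [0.42805697 0.4230631  0.1145    ] [0.37596598 0.20780752 0.1145    ]
t 3.42 pos [0.3772 0.2721 0.1072] w 0.269 F [ 0.   0.1 -1.6]
shift [-4.71 -0.42 -1.94] turn [ 1.897e+01 -4.000e-02 -1.000e-02] | mm 127.77929281217648 deg 94.84360093932565
```

Request:
drive_tool:
  series:
    - {"x": -1,"y": -0.1,"z": -0.4,"ax": 1,"ay": 0,"az": 0}
    - {"x": -2,"y": -0.2,"z": -0.8,"ax": 2.3,"ay": 0,"az": 0}
    - {"x": -3,"y": -0.3,"z": -1.2,"ax": 3.6,"ay": 0,"az": 0}
    - {"x": -4,"y": -0.4,"z": -1.6,"ax": 4.9,"ay": 0,"az": 0}
    - {"x": -4.7,"y": -0.4,"z": -1.9,"ax": 6.2,"ay": 0,"az": 0}

```text
time: 3.83
tool_pos: [0.3644, 0.3192, 0.2231]
tool_rot: [-0.355, -0.611, -0.355, 0.612]
contact_force: [-0.2, -0.2, -0.9]
gripper_width: 0.267
```

Request:
drive_tool:
  series:
    - {"x": 0,"y": 0,"z": 0,"ax": 1.2,"ay": 0,"az": 0}
    - {"x": 0,"y": 0,"z": 0,"ax": 2.5,"ay": 0,"az": 0}
    - {"x": 0,"y": 0,"z": 0,"ax": 3.8,"ay": 0,"az": 0}
    - {"x": 0,"y": 0,"z": 0,"ax": 5.1,"ay": 0,"az": 0}
    - {"x": 0,"y": 0,"z": 0,"ax": 6.4,"ay": 0,"az": 0}

```text
time: 4.25
tool_pos: [0.3641, 0.3182, 0.2202]
tool_rot: [-0.173, -0.684, -0.172, 0.688]
contact_force: [0.7, -0.2, -1.8]
gripper_width: 0.261
```

Request:
drive_tool:
  series:
    - {"x": 0,"y": 0,"z": 0,"ax": 1.3,"ay": 0,"az": 0}
    - {"x": 0,"y": 0,"z": 0,"ax": 2.6,"ay": 0,"az": 0}
    - {"x": 0,"y": 0,"z": 0,"ax": 3.9,"ay": 0,"az": 0}
    - {"x": 0,"y": 0,"z": 0,"ax": 5.2,"ay": 0,"az": 0}
    - {"x": 0,"y": 0,"z": 0,"ax": 6.2,"ay": 0,"az": 0}

```text
time: 4.67
tool_pos: [0.3641, 0.3181, 0.2202]
tool_rot: [0.016, -0.705, 0.018, 0.708]
contact_force: [0.4, 0.2, -0.1]
gripper_width: 0.264
```

Run:
```python
from h import *
go((.38,.424,.2251),-93.3)
print(tool()[0]["joint_pos"])
for n in ("top","side"):
    cv2.imwrite(f"pics/{n}5.png",cams.grab_frame(n)["img"])
```

```text
t 4.67 pos [0.3641 0.3181 0.2202] w 0.264 F [ 0.4  0.2 -0.1]
shift [-0.21 -4.26 -0.43] turn [ 0.11  0.05 -0.03] | mm 107.16696960733421 deg 0.6220071222185495
[ 5.64071032e-01 -2.85945565e-01  1.94224432e+00  6.13973466e-05
  1.49057469e+00  2.18297321e+00]
```

View pics/top5.png

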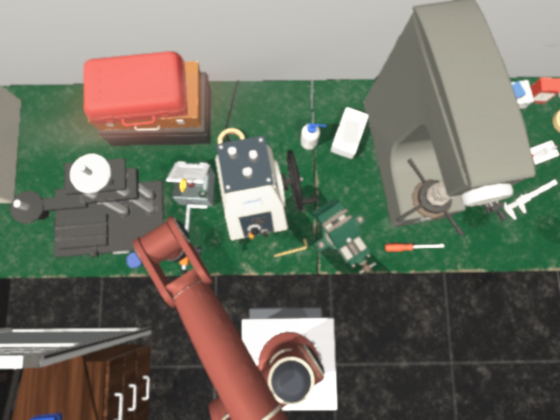

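View pics/side5.png

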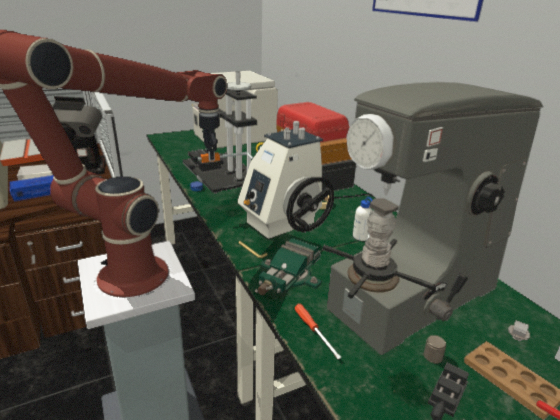

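Run:
```python
from h import *
go((.375,.377,.225),-78)
```

```text
t 4.77 pos [0.3642 0.3182 0.2205] w 0.266 F [ 0.7  0.3 -2. ]
shift [-0.19 -2.37 -0.33] turn [-2.89  0.05 -0.03] | mm 59.96621856168741 deg 14.446597209423587
```

Request:
drive_tool:
  series:
    - {"x": 0,"y": -0.6,"z": -0.1,"ax": -0.7,"ay": 0,"az": 0}
    - {"x": -0.1,"y": -1.2,"z": -0.2,"ax": -1.5,"ay": 0,"az": 0}
    - {"x": -0.15,"y": -1.9,"z": -0.3,"ax": -2.3,"ay": 0,"az": 0}
    - {"x": -0.19,"y": -2.35,"z": -0.33,"ax": -2.9,"ay": 0,"az": 0}
    - {"x": -0.19,"y": -2.35,"z": -0.33,"ax": -2.9,"ay": 0,"az": 0}

```text
time: 5.18
tool_pos: [0.3756, 0.3782, 0.2264]
tool_rot: [-0.076, -0.702, -0.076, 0.704]
contact_force: [0.0, -0.4, -2.4]
gripper_width: 0.266
```

Run:
```python
from h import *
go((.4132,.377,.225),-78)
for n,(x0,y0) in dict(top=(130,150),side=(180,110)).items():
    a=cams.grab_frame(n)["img"][y0:y0+100,x0:x0+120]; cv2.imwrite(f"pics/{n}6.png",cv2.resize(a,None,fx=6,fy=6,interpolation=cv2.INTER_CUBIC))
```

```text
t 5.18 pos [0.3756 0.3782 0.2264] w 0.266 F [ 0.  -0.4 -2.4]
shift [ 0.05  0.37 -1.46] turn [ 0.06  0.03 -0.01] | mm 37.673064899654676 deg 0.3411167483847831
```

View pics/top6.png

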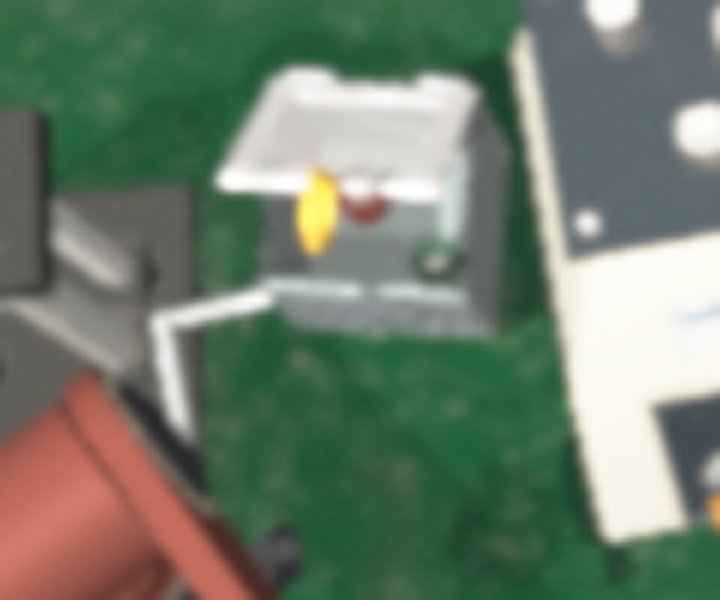

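View pics/side6.png

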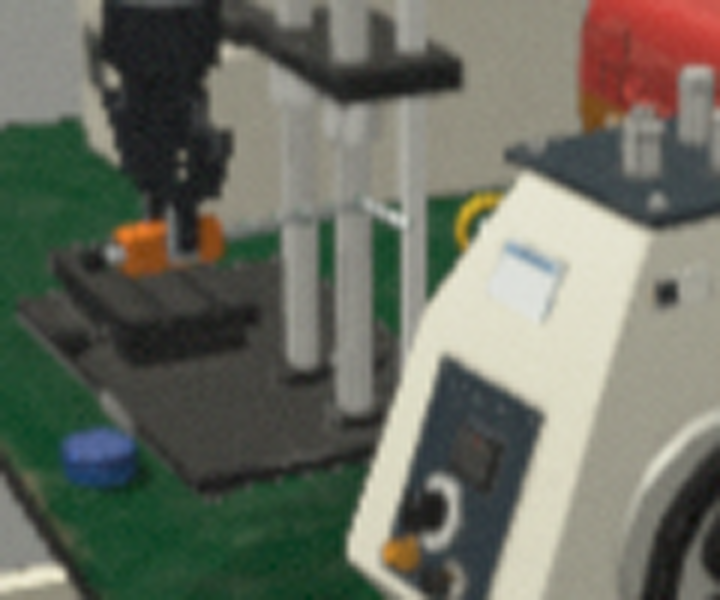

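Run:
```python
from h import *
t=cams.grab_frame("top");s=cams.grab_frame("side");st,r=tool()
pt=lambda a,b:(129.58+a/6,149.58+b/6);ps=lambda a,b:(179.58+a/6,109.58+b/6)
print("tip tri",tri(t,pt(272,298),s,ps(408,220)),"corner top",plane(t,*pt(157,322),.234))
M=r.as_matrix();p=-M[:,2];u=M[:,1]*1
g=st["tool_pos"]-.0074*M[:,0];print(p,u)
print("model tip",g+.15*p+.059*u, "corner",g+.15*p)
print("proj side",[(np.array(proj(s,X))-[179.58,109.58])*6 for X in (g+.15*p+.059*u,g+.15*p,g)],"top",[(np.array(proj(t,X))-[129.58,149.58])*6 for X in (g+.15*p+.059*u,g+.15*p)])
```

```text
tip tri (array([0.52990761, 0.35255173, 0.23701708]), np.float64(0.0008489434182042933)) corner top [0.51817812 0.41349071 0.234     ]
[ 0.97805664  0.20833223 -0.00169794] [ 0.20833418 -0.97805712  0.00106282]
model tip [0.53462319 0.34999436 0.23418241] corner [0.52233147 0.40769973 0.23411971]
proj side [array([415.36221713, 224.44904763]), array([366.62573261, 199.97830823]), array([174.69918079, 241.31122129])] top [array([278.64935797, 289.52279514]), array([168.24833532, 314.03954588])]
```

Request:
drive_tool:
  series:
    - {"x": 0.05,"y": 0.1,"z": -0.4,"ax": 0,"ay": 0,"az": 0}
    - {"x": 0.12,"y": 0.2,"z": -0.8,"ax": 0,"ay": 0,"az": 0}
    - {"x": 0.12,"y": 0.3,"z": -1.3,"ax": 0,"ay": 0,"az": 0}
    - {"x": 0.12,"y": 0.37,"z": -1.56,"ax": 0,"ay": 0,"az": 0}
    - {"x": 0.12,"y": 0.37,"z": -1.56,"ax": 0,"ay": 0,"az": 0}

```text
time: 5.8
tool_pos: [0.418, 0.3758, 0.225]
tool_rot: [0.074, 0.703, 0.073, -0.703]
contact_force: [-1.3, 0.9, -2.3]
gripper_width: 0.271
```

Run:
```python
from h import *
go((.4132,.377,.225),-78)
for n,(x0,y0) in dict(top=(150,160),side=(220,120)).items():
    a=cams.grab_frame(n)["img"][y0:y0+60,x0:x0+60]; cv2.imwrite(f"pics/{n}7.png",cv2.resize(a,None,fx=10,fy=10,interpolation=cv2.INTER_CUBIC))
```

```text
t 5.8 pos [0.418  0.3758 0.225 ] w 0.271 F [-1.3  0.9 -2.3]
shift [-0.   -0.09  0.18] turn [-0.01 -0.   -0.  ] | mm 4.9742034552677 deg 0.07640503522546617
```

View pics/top7.png

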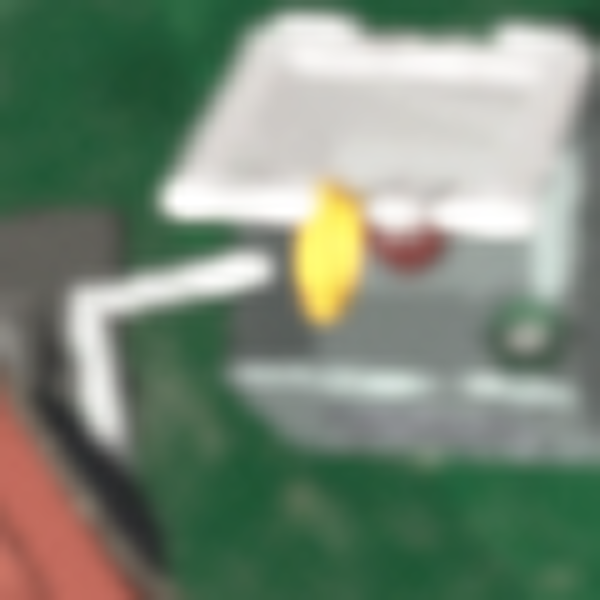

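View pics/side7.png

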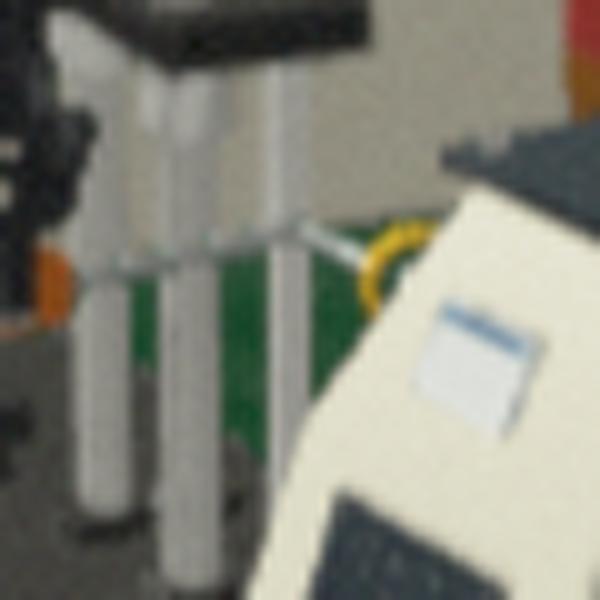

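Request:
drive_tool:
  series:
    - {"x": 0,"y": 0.4,"z": 0,"ax": 0,"ay": 0,"az": 0}
    - {"x": 0,"y": 0.8,"z": 0,"ax": 0,"ay": 0,"az": 0}
    - {"x": 0,"y": 1.2,"z": 0,"ax": 0,"ay": 0,"az": 0}
    - {"x": 0,"y": 1.7,"z": 0,"ax": 0,"ay": 0,"az": 0}
    - {"x": 0,"y": 1.7,"z": 0,"ax": 0,"ay": 0,"az": 0}

```text
time: 6.32
tool_pos: [0.4254, 0.3325, 0.2251]
tool_rot: [0.074, 0.703, 0.073, -0.703]
contact_force: [0.1, -0.4, -1.2]
gripper_width: 0.267
```

Run:
```python
from h import *
go((.4132,.377,.225),-78)
for n,(x0,y0) in dict(top=(150,160),side=(220,120)).items():
    a=cams.grab_frame(n)["img"][y0:y0+60,x0:x0+60]; cv2.imwrite(f"pics/{n}8.png",cv2.resize(a,None,fx=10,fy=10,interpolation=cv2.INTER_CUBIC))
```

```text
t 6.32 pos [0.4254 0.3325 0.2251] w 0.267 F [ 0.1 -0.4 -1.2]
shift [ 0.   -1.84  0.11] turn [-0.02 -0.   -0.01] | mm 46.15595938781785 deg 0.09637730528389105
```

View pics/top8.png

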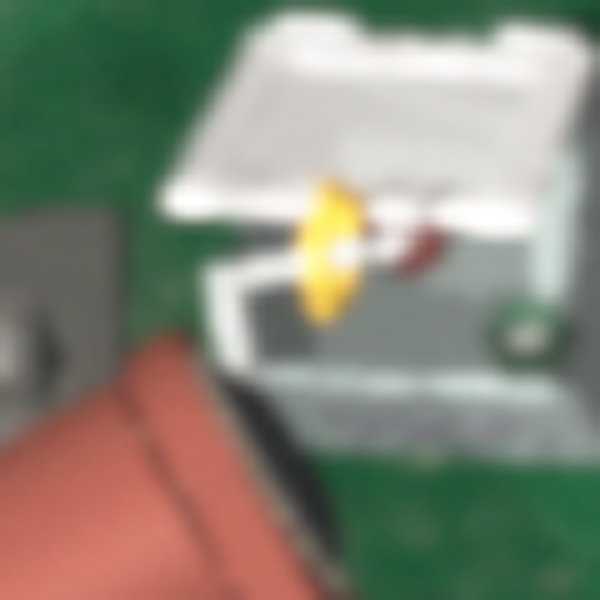

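View pics/side8.png

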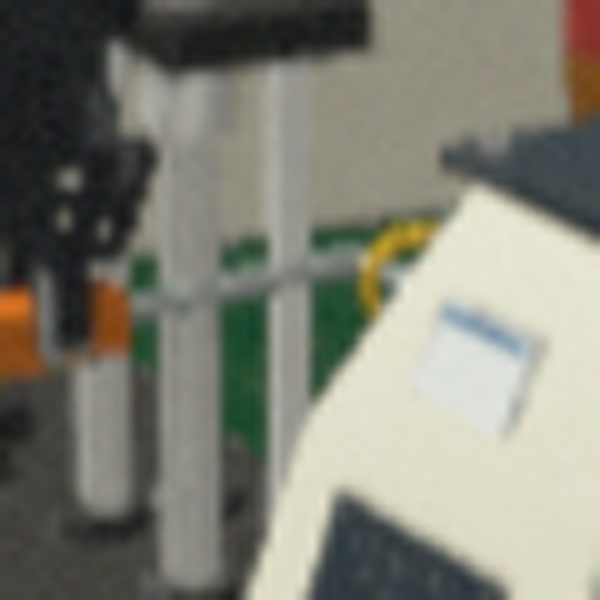

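Request:
drive_tool:
  series:
    - {"x": 0.22,"y": -0.05,"z": 0.18,"ax": 0,"ay": 0,"az": 0}
    - {"x": 0.5,"y": -0.11,"z": 0.38,"ax": 0,"ay": 0,"az": 0}
    - {"x": 0.8,"y": -0.16,"z": 0.56,"ax": 0,"ay": 0,"az": 0}
    - {"x": 1.1,"y": -0.21,"z": 0.74,"ax": 0,"ay": 0,"az": 0}
    - {"x": 1.35,"y": -0.25,"z": 0.9,"ax": 0,"ay": 0,"az": 0}

```text
time: 6.83
tool_pos: [0.4004, 0.3362, 0.1896]
tool_rot: [-0.075, -0.703, -0.074, 0.704]
contact_force: [0.3, 0.6, -1.3]
gripper_width: 0.27
```

Run:
```python
from h import *
go((.4132,.377,.225),-78)
for n,(x0,y0) in dict(top=(150,160),side=(220,120)).items():
    a=cams.grab_frame(n)["img"][y0:y0+60,x0:x0+60]; cv2.imwrite(f"pics/{n}9.png",cv2.resize(a,None,fx=10,fy=10,interpolation=cv2.INTER_CUBIC))
```

```text
t 6.83 pos [0.4004 0.3362 0.1896] w 0.27 F [ 0.3  0.6 -1.3]
shift [-1.42 -1.49 -0.84] turn [ 0.02  0.02 -0.01] | mm 55.50667636920947 deg 0.12880792032875238
```

View pics/top9.png

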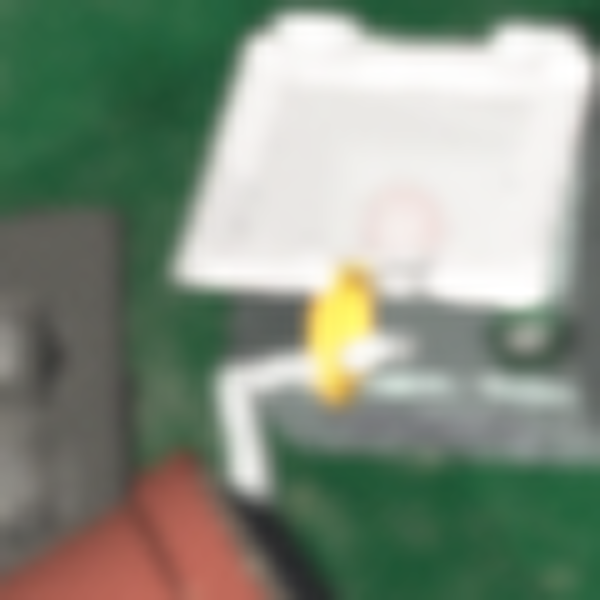

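View pics/side9.png

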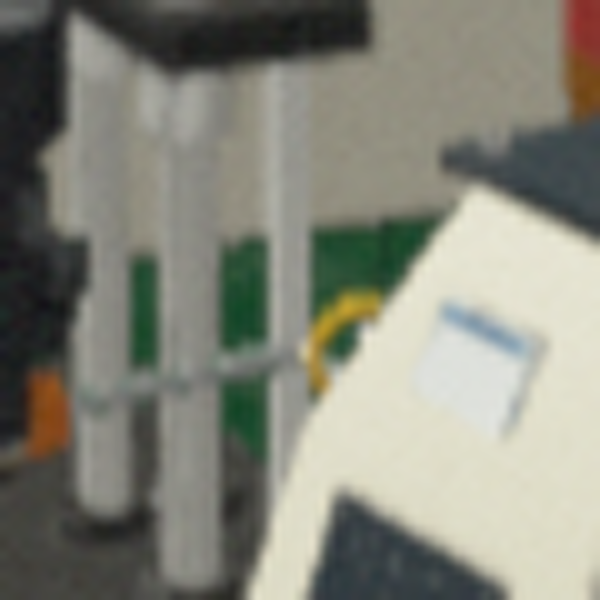

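Request:
drive_tool:
  series:
    - {"x": 0.35,"y": 0,"z": 0.2,"ax": 0,"ay": 0,"az": 0}
    - {"x": 0.75,"y": 0,"z": 0.4,"ax": 0,"ay": 0,"az": 0}
    - {"x": 1.15,"y": -0.05,"z": 0.55,"ax": 0,"ay": 0,"az": 0}
    - {"x": 1.55,"y": -0.07,"z": 0.66,"ax": 0,"ay": 0,"az": 0}
    - {"x": 1.95,"y": -0.1,"z": 0.74,"ax": 0,"ay": 0,"az": 0}

```text
time: 7.35
tool_pos: [0.3824, 0.3345, 0.1412]
tool_rot: [-0.074, -0.703, -0.074, 0.703]
contact_force: [-0.6, -0.2, -1.6]
gripper_width: 0.267
```

Request:
drive_tool:
  series:
    - {"x": 0.35,"y": 0,"z": 0.05,"ax": 0,"ay": 0,"az": 0}
    - {"x": 0.7,"y": 0,"z": 0.08,"ax": 0,"ay": 0,"az": 0}
    - {"x": 1.1,"y": 0,"z": 0.1,"ax": 0,"ay": 0,"az": 0}
    - {"x": 1.4,"y": 0,"z": 0.1,"ax": 0,"ay": 0,"az": 0}
    - {"x": 1.4,"y": 0,"z": 0.1,"ax": 0,"ay": 0,"az": 0}

```text
time: 7.77
tool_pos: [0.3798, 0.3335, 0.1054]
tool_rot: [-0.075, -0.702, -0.074, 0.704]
contact_force: [-0.0, -0.5, -1.4]
gripper_width: 0.267
```

Run:
```python
from h import *
go((.4132,.377,.225),-78)
for n,(x0,y0) in dict(top=(150,160),side=(200,130)).items():
    a=cams.grab_frame(n)["img"][y0:y0+60,x0:x0+60]; cv2.imwrite(f"pics/{n}10.png",cv2.resize(a,None,fx=10,fy=10,interpolation=cv2.INTER_CUBIC))
```

```text
t 7.77 pos [0.3798 0.3335 0.1054] w 0.267 F [-0.  -0.5 -1.4]
shift [-4.79 -1.42 -1.66] turn [ 0.01  0.03 -0.01] | mm 131.5830431428197 deg 0.17637008007983054
```

View pics/top10.png

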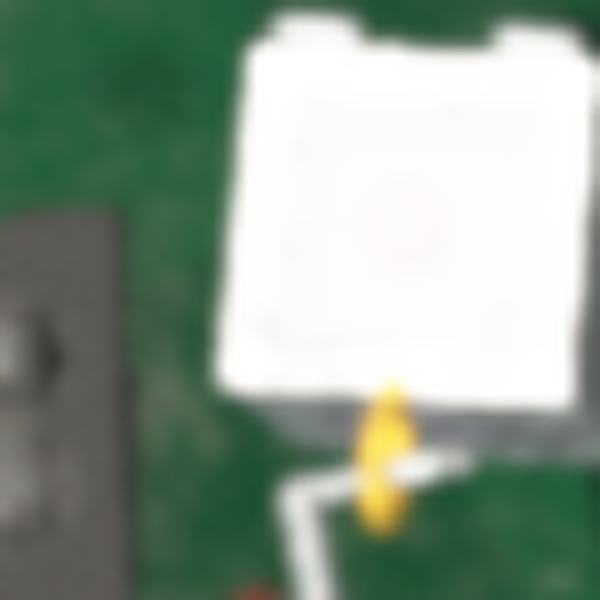

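View pics/side10.png

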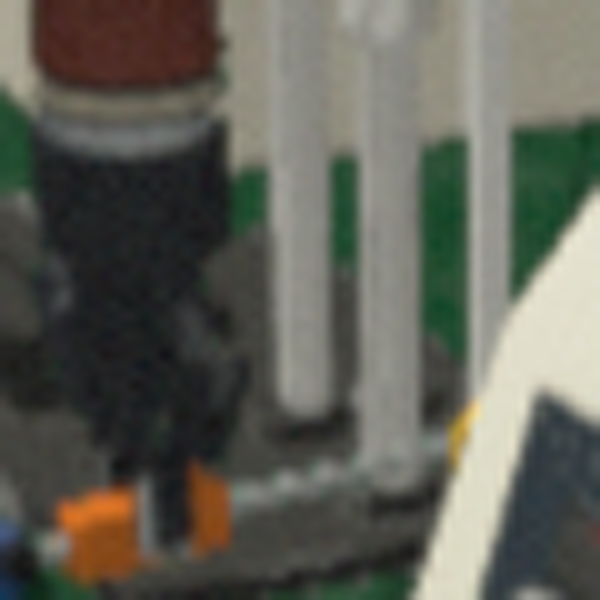

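Request:
drive_tool:
  series:
    - {"x": 0.1,"y": 0,"z": 0,"ax": 0,"ay": 0,"az": 0}
    - {"x": 0.2,"y": 0,"z": 0,"ax": 0,"ay": 0,"az": 0}
    - {"x": 0.3,"y": 0,"z": 0,"ax": 0,"ay": 0,"az": 0}
    - {"x": 0.3,"y": 0,"z": 0,"ax": 0,"ay": 0,"az": 0}

```text
time: 8.2
tool_pos: [0.382, 0.3349, 0.1011]
tool_rot: [0.074, 0.705, 0.075, -0.702]
contact_force: [0.9, 0.1, 2.9]
gripper_width: 0.263
```

Run:
```python
from h import *
go((.4132,.377,.225),-78)
for n,(x0,y0) in dict(top=(150,160),side=(200,130)).items():
    f=cams.grab_frame(n)
    a=f["img"][y0:y0+60,x0:x0+60]; cv2.imwrite(f"pics/{n}11.png",cv2.resize(a,None,fx=10,fy=10,interpolation=cv2.INTER_CUBIC))
    if n=="top":
        for h in (.12,.124,.135,.15): print(h,plane(f,149.55+38.5,159.55+45.9,h))
```

```text
t 8.2 pos [0.382  0.3349 0.1011] w 0.263 F [0.9 0.1 2.9]
shift [-4.95 -1.39 -1.59] turn [ 0.01 -0.05  0.01] | mm 134.49910634730622 deg 0.25448519503924266
0.12 [0.53285487 0.33510148 0.12      ]
0.124 [0.53203975 0.33427084 0.124     ]
0.135 [0.52979816 0.33198656 0.135     ]
0.15 [0.52674145 0.32887164 0.15      ]
```

View pics/top11.png

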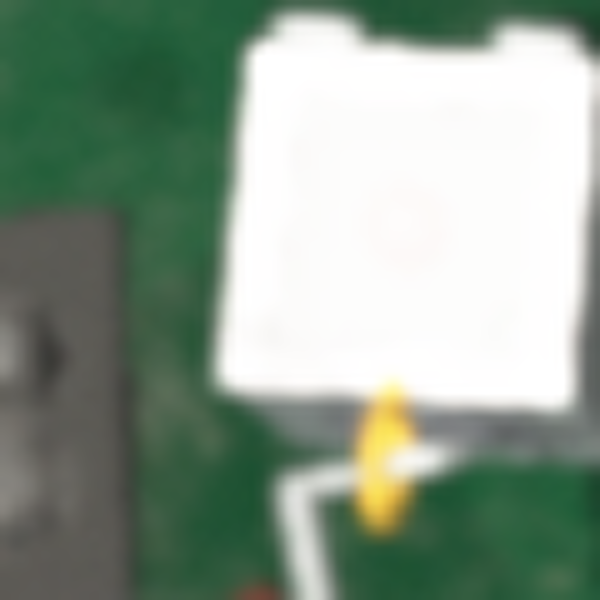

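View pics/side11.png

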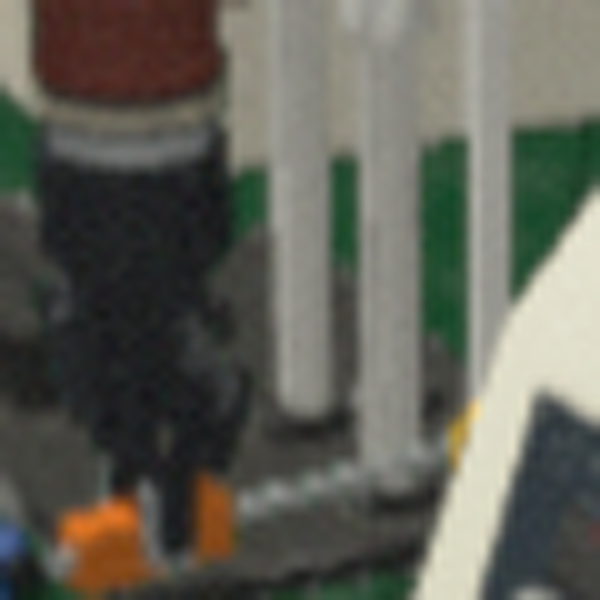

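Request:
drive_tool:
  series:
    - {"x": -0.3,"y": 0,"z": 0,"ax": 0,"ay": 0,"az": 0}
    - {"x": -0.5,"y": 0,"z": 0,"ax": 0,"ay": 0,"az": 0}
    - {"x": -0.5,"y": 0,"z": 0,"ax": 0,"ay": 0,"az": 0}

```text
time: 8.55
tool_pos: [0.3805, 0.3343, 0.1134]
tool_rot: [-0.074, -0.703, -0.074, 0.703]
contact_force: [-0.6, -0.9, -1.9]
gripper_width: 0.267
```

Run:
```python
from h import *
go((.4132,.377,.225),-78)
n,x0,y0="top",150,160
f=cams.grab_frame(n)
a=f["img"][y0:y0+60,x0:x0+60]; cv2.imwrite(f"pics/{n}12.png",cv2.resize(a,None,fx=10,fy=10,interpolation=cv2.INTER_CUBIC))
```

```text
t 8.55 pos [0.3805 0.3343 0.1134] w 0.267 F [-0.6 -0.9 -1.9]
shift [-4.46 -1.4  -1.63] turn [0.01 0.   0.  ] | mm 123.83520314937581 deg 0.035796177701185185
```

View pics/top12.png

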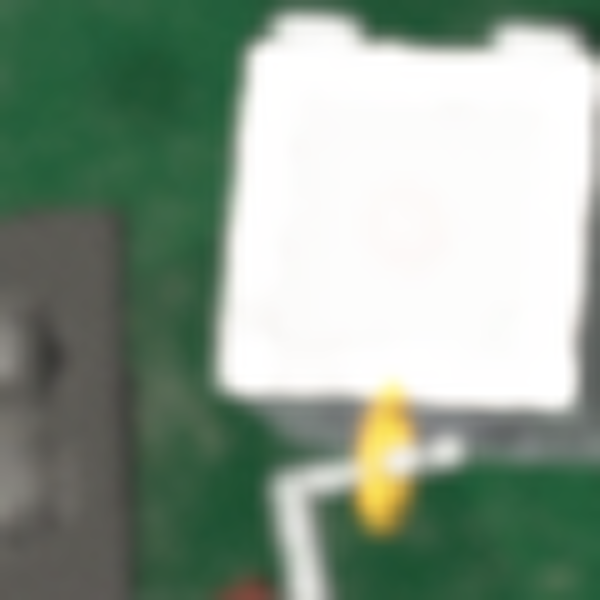

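Flap still shut, hook centred at (386,465) in the ring. Withdraw along the hook arm.

Request:
drive_tool:
  series:
    - {"x": 0,"y": -0.4,"z": 0,"ax": 0,"ay": 0,"az": 0}
    - {"x": 0,"y": -0.9,"z": 0,"ax": 0,"ay": 0,"az": 0}
    - {"x": 0,"y": -1.4,"z": 0,"ax": 0,"ay": 0,"az": 0}
    - {"x": 0,"y": -1.8,"z": 0,"ax": 0,"ay": 0,"az": 0}
    - {"x": 0,"y": -1.8,"z": 0,"ax": 0,"ay": 0,"az": 0}

```text
time: 9.02
tool_pos: [0.3705, 0.3803, 0.1124]
tool_rot: [-0.075, -0.703, -0.075, 0.703]
contact_force: [-0.0, -0.7, -1.5]
gripper_width: 0.266
```

Run:
```python
from h import *
go((.375,.2717,.0068),1.25)
n,x0,y0="top",130,160
f=cams.grab_frame(n)
a=f["img"][y0:y0+100,x0:x0+100]; cv2.imwrite(f"pics/{n}13.png",cv2.resize(a,None,fx=6,fy=6,interpolation=cv2.INTER_CUBIC))
```

```text
t 9.02 pos [0.3705 0.3803 0.1124] w 0.266 F [-0.  -0.7 -1.5]
shift [4.22 4.29 0.74] turn [-1.581e+01 -0.000e+00  1.000e-02] | mm 151.58444016790696 deg 79.07051818869644
```

View pics/top13.png

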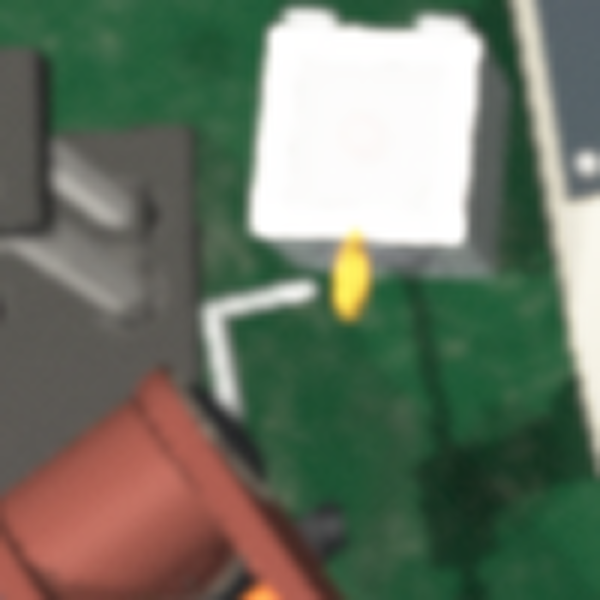

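Request:
drive_tool:
  series:
    - {"x": 0,"y": 0,"z": 0.6,"ax": 0,"ay": 0,"az": 0}
    - {"x": -0.2,"y": 0,"z": 1.3,"ax": 0,"ay": 0,"az": 0}
    - {"x": -0.6,"y": 0.7,"z": 1.5,"ax": -0.5,"ay": 0,"az": 0}
    - {"x": -1,"y": 1.7,"z": 1.5,"ax": -1.5,"ay": 0,"az": 0}
    - {"x": -1,"y": 2.7,"z": 1.3,"ax": -2.8,"ay": 0,"az": 0}

```text
time: 9.48
tool_pos: [0.3535, 0.3055, 0.1394]
tool_rot: [0.162, 0.689, 0.162, -0.687]
contact_force: [1.3, 0.2, -1.6]
gripper_width: 0.267
```

Request:
drive_tool:
  series:
    - {"x": 0,"y": 0,"z": 0,"ax": -1.3,"ay": 0,"az": 0}
    - {"x": 0,"y": 0,"z": 0,"ax": -2.6,"ay": 0,"az": 0}
    - {"x": 0,"y": 0,"z": 0,"ax": -3.9,"ay": 0,"az": 0}
    - {"x": 0,"y": 0,"z": 0,"ax": -5.2,"ay": 0,"az": 0}
    - {"x": 0,"y": 0,"z": 0,"ax": -6.5,"ay": 0,"az": 0}

```text
time: 9.9
tool_pos: [0.3535, 0.3051, 0.1375]
tool_rot: [-0.347, -0.616, -0.347, 0.616]
contact_force: [0.7, 0.9, -0.8]
gripper_width: 0.269
```

Run:
```python
from h import *
go((.375,.2717,.0068),1.25)
cv2.imwrite("pics/top14.png",cams.grab_frame("top")["img"])
```

```text
t 9.9 pos [0.3535 0.3051 0.1375] w 0.269 F [ 0.7  0.9 -0.8]
shift [5.23 1.43 0.7 ] turn [-6.48  0.01  0.  ] | mm 136.577498111243 deg 32.40427526312048
```

View pics/top14.png

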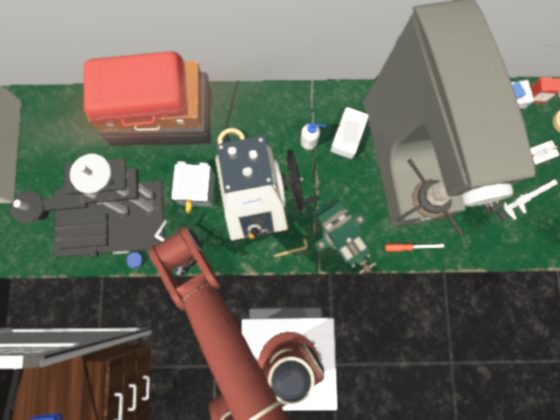

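Good; rotate the rest and move over the original spot.

Request:
drive_tool:
  series:
    - {"x": 0,"y": 0.3,"z": 0.15,"ax": -1.3,"ay": 0,"az": 0}
    - {"x": 0.3,"y": 0.6,"z": 0.3,"ax": -2.6,"ay": 0,"az": 0}
    - {"x": 0.8,"y": 0.9,"z": 0.5,"ax": -3.9,"ay": 0,"az": 0}
    - {"x": 1.4,"y": 1.2,"z": 0.6,"ax": -5.2,"ay": 0,"az": 0}
    - {"x": 2,"y": 1.43,"z": 0.7,"ax": -6.5,"ay": 0,"az": 0}

```text
time: 10.37
tool_pos: [0.3754, 0.2715, 0.0874]
tool_rot: [0.506, 0.495, 0.505, -0.494]
contact_force: [0.3, 0.7, -1.9]
gripper_width: 0.268
```

Run:
```python
from h import *
go((.375,.2717,.0070),1.25)
for n,(x0,y0) in dict(top=(130,200),side=(160,120)).items():
    a=cams.grab_frame(n)["img"][y0:y0+100,x0:x0+130]; cv2.imwrite(f"pics/{n}15.png",cv2.resize(a,None,fx=5,fy=5,interpolation=cv2.INTER_CUBIC))
```

```text
t 10.37 pos [0.3754 0.2715 0.0874] w 0.268 F [ 0.3  0.7 -1.9]
shift [ 3.21 -0.02 -0.01] turn [-0.01 -0.   -0.01] | mm 80.36733530942955 deg 0.07086943947505925
```

View pics/side15.png

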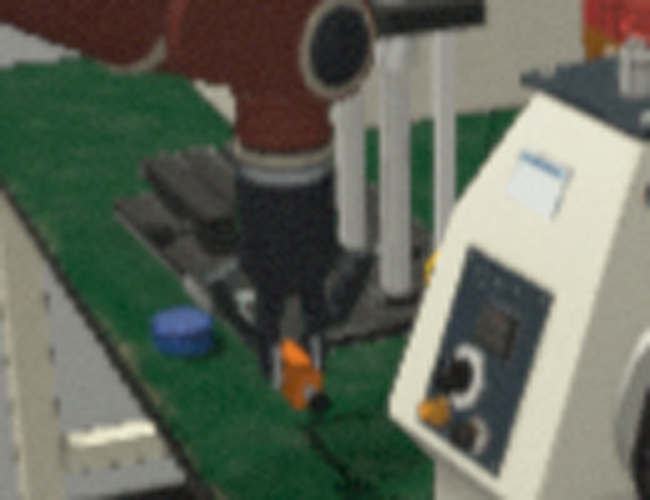

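View pics/top15.png

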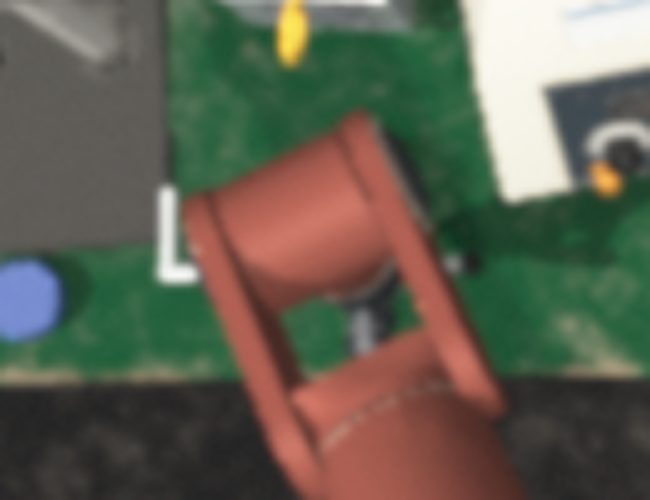

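Request:
drive_tool:
  series:
    - {"x": 0.9,"y": 0,"z": 0,"ax": 0,"ay": 0,"az": 0}
    - {"x": 1.8,"y": 0,"z": 0,"ax": 0,"ay": 0,"az": 0}
    - {"x": 2.6,"y": 0,"z": 0,"ax": 0,"ay": 0,"az": 0}
    - {"x": 3,"y": 0,"z": 0,"ax": 0,"ay": 0,"az": 0}
    - {"x": 3.12,"y": 0,"z": 0,"ax": 0,"ay": 0,"az": 0}

```text
time: 10.88
tool_pos: [0.3736, 0.2715, 0.0082]
tool_rot: [0.504, 0.495, 0.504, -0.497]
contact_force: [-0.1, -0.0, -2.3]
gripper_width: 0.268
```

Run:
```python
from h import *
go((.375,.2717,.0070),1.25)
for n,(x0,y0) in dict(side=(160,140)).items():
    a=cams.grab_frame(n)["img"][y0:y0+100,x0:x0+100]; cv2.imwrite(f"pics/{n}16.png",cv2.resize(a,None,fx=6,fy=6,interpolation=cv2.INTER_CUBIC))
```

```text
t 10.88 pos [0.3736 0.2715 0.0082] w 0.268 F [-0.1 -0.  -2.3]
shift [ 0.05  0.06 -0.01] turn [-0.07  0.02  0.03] | mm 1.8373821609895054 deg 0.3998034336454081
```

View pics/side16.png

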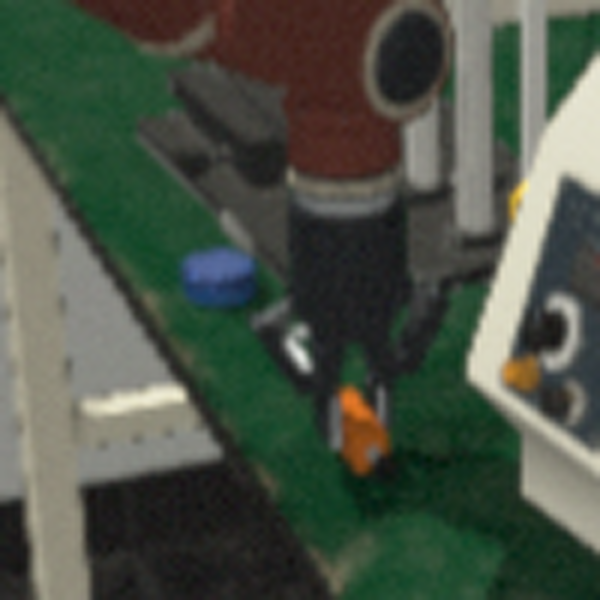

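Request:
drive_tool:
  series:
    - {"x": 0.06,"y": 0,"z": 0,"ax": 0,"ay": 0,"az": 0}
    - {"x": 0.06,"y": 0,"z": 0,"ax": 0,"ay": 0,"az": 0}

```text
time: 11.1
tool_pos: [0.3759, 0.2725, 0.0094]
tool_rot: [0.505, 0.496, 0.504, -0.495]
contact_force: [0.9, -0.3, -1.4]
gripper_width: 0.27
```

Request:
drive_tool:
  series:
    - {"x": 0,"y": 0,"z": 0,"ax": 0,"ay": 0,"az": 0}
    - {"x": 0,"y": 0,"z": 0,"ax": 0,"ay": 0,"az": 0}
    - {"x": 0,"y": 0,"z": 0,"ax": 0,"ay": 0,"az": 0}
    - {"x": 0,"y": 0,"z": 0,"ax": 0,"ay": 0,"az": 0}
    - {"x": 0,"y": 0,"z": 0,"ax": 0,"ay": 0,"az": 0}
  hand: 0.9

```text
time: 11.52
tool_pos: [0.3752, 0.272, 0.0085]
tool_rot: [0.505, 0.496, 0.504, -0.495]
contact_force: [0.1, -0.6, 0.1]
gripper_width: 0.902
```

Request:
drive_tool:
  series:
    - {"x": -0.3,"y": 0,"z": 0,"ax": 0,"ay": 0,"az": 0}
    - {"x": -1.2,"y": 0,"z": 0,"ax": 0,"ay": 0,"az": 0}
    - {"x": -2.4,"y": 0,"z": 0,"ax": 0,"ay": 0,"az": 0}
    - {"x": -3.8,"y": 0,"z": 0,"ax": 0,"ay": 0,"az": 0}
    - {"x": -5.2,"y": 0,"z": 0,"ax": 0,"ay": 0,"az": 0}

```text
time: 11.93
tool_pos: [0.3742, 0.2715, 0.1395]
tool_rot: [0.504, 0.495, 0.505, -0.496]
contact_force: [0.6, 0.9, 0.5]
gripper_width: 0.899
```

Request:
drive_tool:
  series:
    - {"x": -1,"y": -1,"z": 0,"ax": 0,"ay": 0,"az": 0}
    - {"x": -2,"y": -2,"z": 0,"ax": 0,"ay": 0,"az": 0}
    - {"x": -2.5,"y": -3,"z": 0,"ax": 0,"ay": 0,"az": 0}
    - {"x": -2.5,"y": -3,"z": 0,"ax": 0,"ay": 0,"az": 0}

```text
time: 12.27
tool_pos: [0.2989, 0.2716, 0.2053]
tool_rot: [0.505, 0.498, 0.505, -0.492]
contact_force: [0.6, -0.2, 0.5]
gripper_width: 0.903
```

Run:
```python
from h import *
go((.375,.2717,.2070),1.25)
fs={}
for n,(x0,y0) in dict(top=(110,150),side=(160,120)).items():
    f=fs[n]=cams.grab_frame(n);a=f["img"][y0:y0+130,x0:x0+200]; cv2.imwrite(f"pics/{n}17.png",cv2.resize(a,None,fx=4,fy=4,interpolation=cv2.INTER_CUBIC))
```

```text
t 12.27 pos [0.2989 0.2716 0.2053] w 0.903 F [ 0.6 -0.2  0.5]
shift [-0.05  3.04  0.06] turn [-0.02 -0.05 -0.07] | mm 76.11025888347464 deg 0.4446757110078876
```

View pics/top17.png

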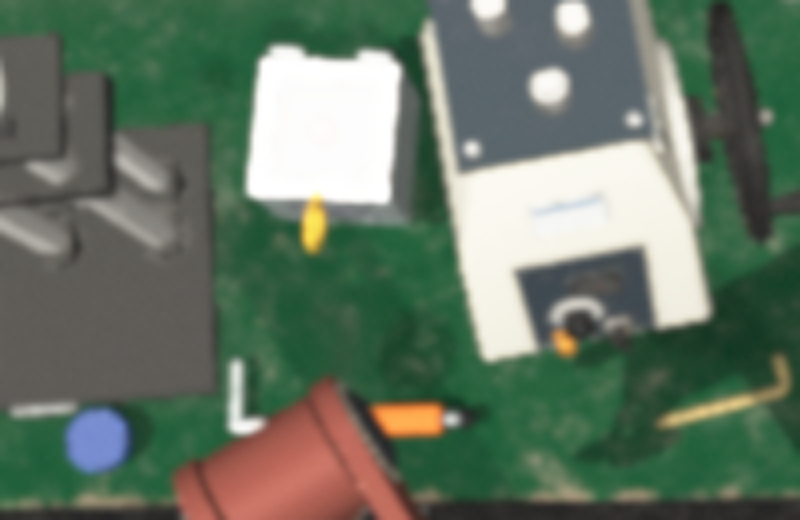

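View pics/side17.png

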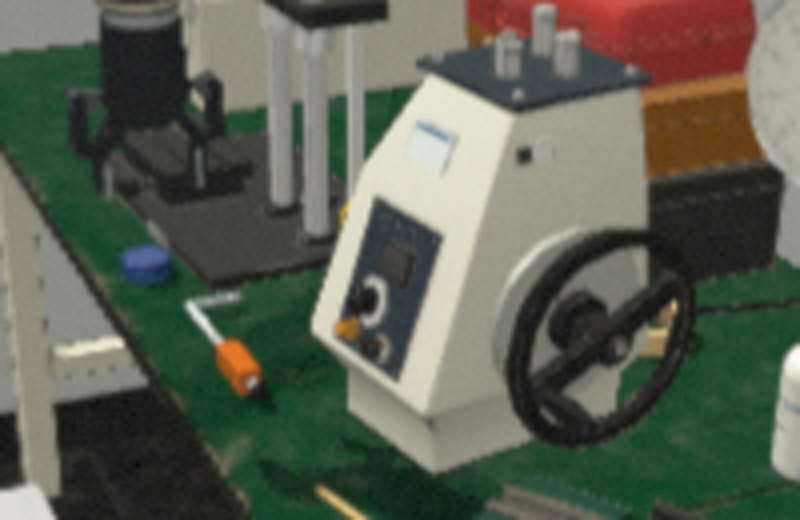

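Run:
```python
from h import *
t=cams.grab_frame("top");s=cams.grab_frame("side")
pt=lambda a,b:(109.6+a/4,149.6+b/4);ps=lambda a,b:(159.6+a/4,119.6+b/4)
print("tip",tri(t,pt(238,362),s,ps(238,296)),"corner",tri(t,pt(238,427),s,ps(190,303)))
c=blob(mask(t,(20,140,120),(35,255,255),(170,180,200,220)))[0];print("ring",c,plane(t,*c,.124))
from plant import workorder
print(workorder.job_done())
```

```text
tip (array([0.42731564, 0.42281429, 0.01325097]), np.float64(0.0021446258288810274)) corner (array([0.3707341 , 0.41943678, 0.01680645]), np.float64(0.0022435078856730445))
ring [187.91525424 206.50847458] [0.52838169 0.33463813 0.124     ]
the job is handed in; nothing more can be done
None
```

I hooked the pole through the yellow ring, swung the flap shut, unhooked it and laid the pole flat where it started. I handed the job in at about 12.4 s; the system gave no verdict.

**Flap:**
- Pressing the hook about 4 mm further down raised the contact force by about 4 N, and the flap did not move in the picture.
- The ring's final measured position is (0.528, 0.335), assuming the shut height of 124 mm. While I held the flap down it measured (0.532, 0.334). The two differ by about 4 mm, roughly one pixel. The ring mask changes when the hook is in view, so I take the flap as shut.

**Pole:** the triangulated hook tip is 13 mm above the bench and the rod's end 17 mm, so it lies flat and released.

**Clearances:**
- The gripper is open and well clear, with contact force at noise level.
- The tin is at its starting pixel position in the last picture, and the hex key looks unmoved there too. I did not re-check the screwdriver after the placing, but the arm never went near it.

**Disagreement:** before hooking, the hook tip as seen in the images was about 5 mm from where the grasp model put it. I used the average of the two, and the hook went into the ring without contact.

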